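# Index the mitre fence one hole

### The job

Set the mitre fence on the bench to its next angle: hook the fingertips through the pull ring, lift the spring pin out of its hole, swing the pin end of the arm exactly one hole towards the side where the length of square steel tube lies, and let the pin drop fully home in that hole. Do not pinch the ring or bear on its outside, do not swing past the hole or the other way, and leave the tube, tin, spray can and tape measure where they are.

Things in the scene. Friction and masses are not known exactly. Their poses are not given: they have to be found in the camera images.
- plate: Aluminium base plate bolted to the bench, 250 x 300 x 20 mm. Origin at bench level under the arm's pivot; x axis from the pivot towards the ring end; it spans x -50 to 200, y -150 to 150 mm. Five 13 mm index holes lie on its +x part on an arc of 160 mm radius about the pivot, 20 degrees apart (arm angles 0, +-0.349, +-0.698 rad); the arm starts in the middle one.
- fence_arm (a joint): Angle of the swing arm, rad: 0 in the middle hole, one hole = 0.349 (56 mm at the ring). Positive swings the ring end towards the plate's +y: at angle a the pin's axis is at x = 160 cos a, y = 160 sin a mm in the plate's frame. Locked while the pin is down; with the pin up it turns against light friction (0.5 N at the ring) and stays put.
- index_pin (a joint): Lift of the spring index pin, m: 0 fully home, 0.024 at its upper stop. The round tip clears the plate when lifted 0.012. The spring pushes it down with about 5 N at home, 8 N at the top. Let down between holes it rides on the plate at 0.012; let down within about 4 mm of a hole's centre it drops in and centres itself.
- ring (a point): Centre of the opening of the pull ring, a steel stirrup on the pin, leaning 25 deg outward (away from the pivot): 171 mm from the pivot, 92 mm above the bench with the pin home; rises with it. Opening 60 mm wide, across the arm, 44 mm high, upper corners bevelled 9 mm; its top stands 28 mm above this point. Enter along the arm from the pivot's side, fingers pointing outward and 45 to 60 deg down.
- bar_end (a point): Middle of the upper edge of the dark steel swing arm at its ring end, 205 mm from the pivot, 34 mm above the bench. The arm is a flat bar 40 mm wide; on it, under the ring, stands a round pin guide 24 mm across, up to 60 mm above the bench. Its other end, just past the pivot, carries an upright cross fence 240 mm wide, up to 74 mm above the bench.
- rim: Outer half of the ring's two sides and top bar, 79 mm wide (the inner half belongs to the pin); bars 10 mm thick seen from the end, 6 mm along the arm. The fingers must not grip or press it. Origin on the pin's axis, at bench level with the pin home.
- tube: Length of square steel tube lying on the bench to one side of the plate, 160 x 30 x 30 mm, loose; origin at the centre of its underside, x along it. It lies on the plate's +y or -y side and so tells which way to swing.
- tin: Closed paint tin, 90 mm across, 92 mm high, loose, on the plate's side opposite the tube; origin at the centre of its underside.
- spray: Spray can, 65 mm across, 184 mm high, loose, standing just past the plate's ring end; origin at the centre of its underside.
- tape: Black tape measure, 70 x 38 x 66 mm, loose, standing just past the plate's ring end; origin at the centre of its underside.
Mind the look-alikes: they are no part of the job. Of the things that look like the tube, the middle-sized one is meant.

How it is judged:
On the way, in this order (a step that is already met when the one before it is completed fails the run):
1. the pin is lifted clear of the middle hole (value of joint index_pin above 0.012 m and value of joint fence_arm between -0.1 and 0.1 rad), for 0.1 s.
2. with the pin out, the arm is swung over half a hole towards the tube (value of joint index_pin above 0.008 m and ((y of tube in the frame of plate above 0 m and value of joint fence_arm above 0.19 rad) or (not (y of tube in the frame of plate above 0 m) and value of joint fence_arm below -0.19 rad))), for 0.05 s.
At the end, for the whole second after the job is handed in: The pin is home (lift under 3 mm) in the next hole on the tube's side (arm within 0.03 rad of 0.349 rad that way), the arm at rest, and tube, tin, spray can and tape measure are within 15 mm of where they stood (value of joint index_pin below 0.003 m and ((y of tube in the frame of plate above 0 m and value of joint fence_arm between 0.319 and 0.379 rad) or (not (y of tube in the frame of plate above 0 m) and value of joint fence_arm between -0.379 and -0.319 rad)) and velocity of joint fence_arm between -0.05 and 0.05 rad/s and distance of each of tube, tin, spray, tape from where it was at the start of the episode below 0.015 m); the robot touches nothing.
It fails at once if a bystander is moved or lifted by more than 15 mm (not (distance of tube from where it was at the start of the episode below 0.015 m) or not (distance of tin from where it was at the start of the episode below 0.015 m) or not (distance of spray from where it was at the start of the episode below 0.015 m) or not (distance of tape from where it was at the start of the episode below 0.015 m)).
It fails at once if the ring is pinched or pressed on its outside (over 5 N between the fingers and the outer half) (contact force between the fingers and rim above 5 N).
It fails at once if the arm is swung the wrong way (over 0.15 rad) or well past the next hole (over 0.50 rad) ((y of tube in the frame of plate above 0 m and (value of joint fence_arm below -0.15 rad or value of joint fence_arm above 0.5 rad)) or (not (y of tube in the frame of plate above 0 m) and (value of joint fence_arm above 0.15 rad or value of joint fence_arm below -0.5 rad))).
It also fails if it takes over 48 s, if anything falls off the work surface, if the arm or the gripper's body presses on something with over 40 N, if the wrist force passes 120 N, or if a joint passes its speed limit or range.

### The arm

A 6-joint arm with a two-finger parallel gripper is mounted at the origin on the work surface. World frame = base frame: x ahead of the robot, y to its left, z up, the work surface at z = 0. Lengths are in m, angles in rad, forces in N, time in s.
With the tool pointing down it reaches from about 0.375 to 0.9 m from the base axis. Payload 3.1 kg.
Tool frame: the origin (TCP) lies at the very end of the fingers, on their centre line; the grasp point (between the pads) lies 19 mm behind it; z points along the fingers, y is the direction in which the jaws open and shut (so a half turn about z gives the same grasp; the last joint's range is limited). The gripper opens to 87 mm and grips with 3 to 60 N. Pads are 19 mm wide; open, the fingers measure 117 mm over their backs; the gripper's body (75 mm by 190 mm) begins 51 mm behind the grasp point.
Start: joints at [-1.458, 0.527, 1.433, -0, 1.181, -0.178], TCP at [0.179, -0.599, 0.202] pointing down, gripper open.
Joint ranges: [-3.08, 3.08], [-0.75, 2.2], [0.22, 2.44], [-1.43, 4.57], [0, 2.65], [-2.85, 2.85]. Speed limits (rad/s): [2.79, 2.79, 3.14, 3.14, 3.14, 3.14].

### API

Orientations are given as a unit quaternion [x, y, z, w].
In Python, from rig import robot, optics gives the robot as it stands.
- The arm moves only by the shell command python3 -m inch 'ROWS' [FORCE]. ROWS is JSON, a list of rows, each an object of numbers: "ax", "ay", "az": the turn, a rotation vector about the tool's x, y, z in rad; "dx", "dy", "dz": the shift along the tool's x, y, z in mm; "gripper": the opening in per cent of the stroke, from 0 (shut) to 100 (fully open). In form: [{"ax": .., "ay": .., "az": .., "dx": .., "dy": .., "dz": .., "gripper": ..}, ...]. A call has 1 to 8 rows; each row shifts and turns the commanded pose from where the row before left it, along the tool's axes as they then stand; what a row does not reach is not made up. A row lasts 1/10 s, in which the tool goes at most 50 mm and 8.59 degrees, less where a joint would pass 70% of its speed; a pose out of reach is approached as far as the arm can. A call with a gripper value outside its range is refused whole. The fingers move at their own pace and stop on an object; FORCE is the grip in N (left out, the last holds). Time passes only in rows, so rows that do not move let the fingers close. It gives the time, the measured TCP pose, the force and the opening at its end, in the units of the state.
- robot.get_obs(): the state, without advancing time (a new reading comes with each control period).
- optics.camera(name): name is "side" or "top"; returns a dict with "img" (400x640x3 uint8, red, green, blue), "depth" (400x640 float32, m along the optical axis (not along the pixel's ray), 0 where there is no reading), "camera_matrix" (3x3 intrinsics, pixels), "position" and "attitude" of the camera in the world. Camera axes: x right, y up, looking along -z (the intrinsics and any distortion apply to the point x, -y, -z); pixel columns grow to the right and rows downward; lengths in m; the calibration is good to about 2 mm. A picture is of the moment at which its call begins.
- robot.hand_in(): hands the job in, once; it reports no verdict.
The state is a dict: "time": time; "q": joint angles; "joint_velocities": joint speeds; "joint_torque": joint torques, N m; "position": TCP position; "tool_rot": TCP orientation; "ft_force": force on the tool from outside, world axes, zero at the start; "moment": the same for the moment, N m; "grip_width": finger opening in m.
Only numpy, scipy, OpenCV 4.12 (cv2) and the standard library are available. Lean on these libraries where they do the work, as an engineer would, in place of code of your own. Each camera call takes 0.05 s, during which the arm holds its last target.

## Working session

There is one attempt and no reset: what is moved stays moved. The work goes in short steps, Python scripts to look and compute and a shell command to move; the robot and the scene stay as the last step left them, time stands still between calls to the robot, and variables do not carry over. Pictures are saved under pics/ and viewed, and the job is handed in when it is done.

```bash
mkdir -p pics; ls; python3 - <<'E'
from rig import robot, optics
import cv2,numpy as np
for n in("top","side"):
    c=optics.camera(n); cv2.imwrite(f"pics/{n}0.png",c["img"][:,:,::-1]); np.savez(f"{n}0.npz",**{k:np.array(v) for k,v in c.items()})
    print(n,c["camera_matrix"],c["position"],c["attitude"],[k for k in c])
print(robot.get_obs())
E
```

```text
pics
top [[398.96436351   0.         326.41978144]
 [  0.         398.96436351 200.57575582]
 [  0.           0.           1.        ]] [0.45803392 0.04496533 1.21039118] [-0.05297205  0.04833318  0.70968255 -0.70086272] ['img', 'depth', 'camera_matrix', 'position', 'attitude']
side [[366.58236055   0.         318.7859959 ]
 [  0.         366.58236055 196.91548884]
 [  0.           0.           1.        ]] [0.05492298 0.61256822 0.63108568] [-0.17719193  0.42128848  0.82494041 -0.33255428] ['img', 'depth', 'camera_matrix', 'position', 'attitude']
{'time': 0.1, 'q': array([-1.45853416e+00,  5.28401957e-01,  1.43372569e+00, -5.33987653e-05,
        1.18138998e+00, -1.78492608e-01]), 'joint_velocities': array([-0.00032953, -0.00183814, -0.00259069,  0.00278956, -0.00078976,
       -0.00252962]), 'joint_torque': array([-5.90346390e-04, -4.40986490e+01, -1.77150321e+01,  6.35510869e-02,
        5.34276443e-02, -3.32276056e-05]), 'position': array([ 0.17911253, -0.598083  ,  0.20126727]), 'tool_rot': array([ 9.89449375e-01,  1.44875832e-01,  7.18999438e-06, -9.62778848e-04]), 'ft_force': array([-1.01938645, -0.13515435, -0.12399002]), 'moment': array([-0.04429177,  0.05179899, -0.03575004]), 'grip_width': 0.08697552482899554}
```

View pics/top0.png

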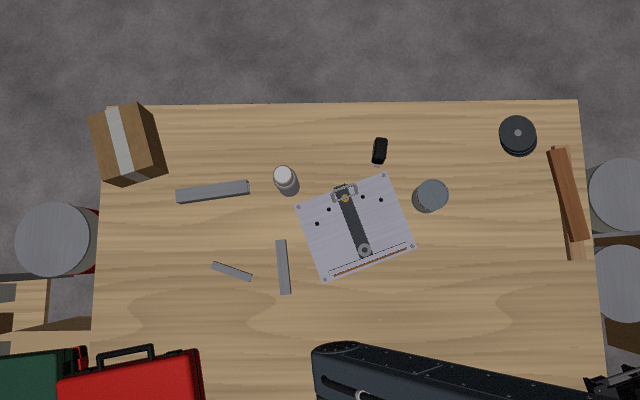

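View pics/side0.png

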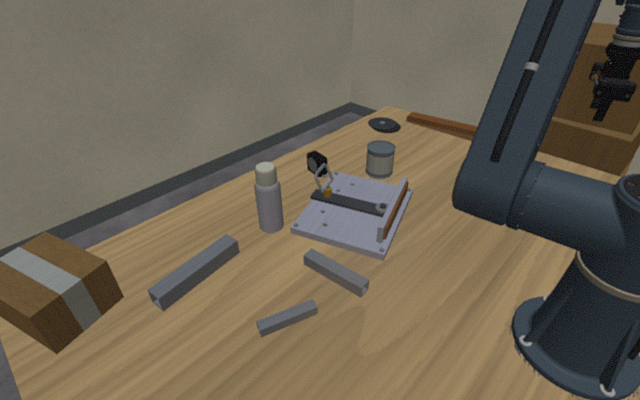

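The candidates for the tube are the grey bars in the top view: (212,191) large, (283,267) medium and (231,271) small. I choose the medium one at (283,267). All of them lie on the image-left side of the plate, and the tin is on the right at (430,196). Next I'll take a close crop and measure.

```bash
cat > h.py <<'E'
import numpy as np
from scipy.spatial.transform import Rotation as R
def load(n):
    d=np.load(n+".npz"); return {k:d[k] for k in d.files}
def ray(c,u,v):
    K=c["camera_matrix"]; d=np.array([(u-K[0,2])/K[0,0],-(v-K[1,2])/K[1,1],-1.])
    return R.from_quat(c["attitude"]).apply(d)
def onz(c,u,v,z):
    d=ray(c,u,v); p=c["position"]; return p+d*(z-p[2])/d[2]
def cloud(c):
    K=c["camera_matrix"]; v,u=np.mgrid[:400,:640]; 
    d=np.stack([(u-K[0,2])/K[0,0],-(v-K[1,2])/K[1,1],-np.ones(u.shape)],-1)*c["depth"][...,None]
    return R.from_quat(c["attitude"]).apply(d.reshape(-1,3)).reshape(400,640,3)+c["position"]
def proj(c,P):
    K=c["camera_matrix"]; q=R.from_quat(c["attitude"]).inv().apply(np.asarray(P)-c["position"])
    return np.stack([K[0,2]+K[0,0]*q[...,0]/-q[...,2],K[1,2]-K[1,1]*q[...,1]/-q[...,2]],-1)
E
python3 - <<'E'
from h import *
import cv2
c=load("top0"); P=cloud(c)
print("center dirs",onz(c,326,200,0),onz(c,326,100,0),onz(c,226,200,0))
for n,(u,v) in dict(big=(212,191),mid=(283,267),small=(231,271),tin=(430,196),spray=(284,173),tape=(379,150),bench=(200,230),plate=(330,230)).items(): print(n,P[v,u].round(3), onz(c,u,v,0.03).round(3))
im=cv2.imread("pics/top0.png")[120:310,190:460]; cv2.imwrite("pics/crop0.png",cv2.resize(im,None,fx=2.9,fy=2.9,interpolation=cv2.INTER_CUBIC))
s=cv2.imread("pics/side0.png")[130:330,240:440]; cv2.imwrite("pics/crops0.png",cv2.resize(s,None,fx=3,fy=3,interpolation=cv2.INTER_CUBIC))
E
```

```text
center dirs [0.63464103 0.05314053 0.        ] [0.95609566 0.04934039 0.        ] [0.63865156 0.36030619 0.        ]
big [0.66  0.392 0.043] [0.662 0.395 0.03 ]
mid [0.434 0.181 0.025] [0.434 0.181 0.03 ]
small [0.424 0.335 0.021] [0.424 0.333 0.03 ]
tin [ 0.63  -0.243  0.087] [ 0.638 -0.258  0.03 ]
spray [0.68  0.161 0.187] [0.714 0.179 0.03 ]
tape [ 0.772 -0.105  0.067] [ 0.782 -0.11   0.03 ]
bench [0.547 0.437 0.   ] [0.545 0.428 0.03 ]
plate [0.541 0.042 0.016] [0.54  0.042 0.03 ]
```

View pics/crop0.png

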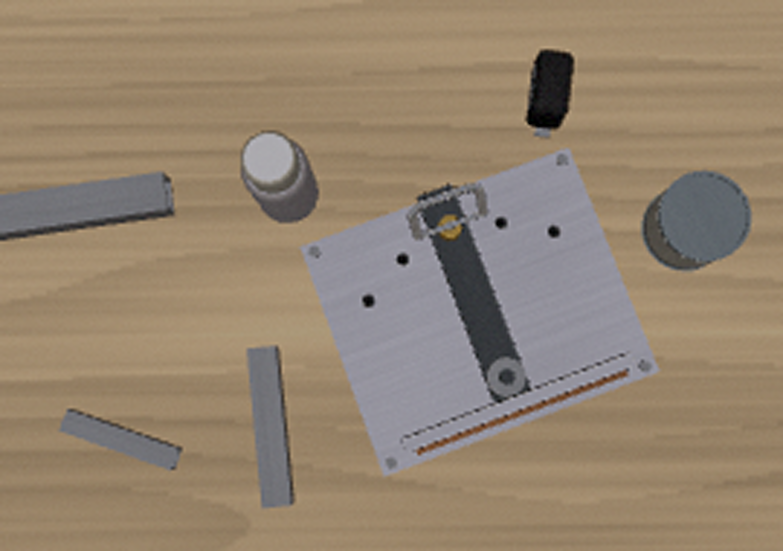

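View pics/crops0.png

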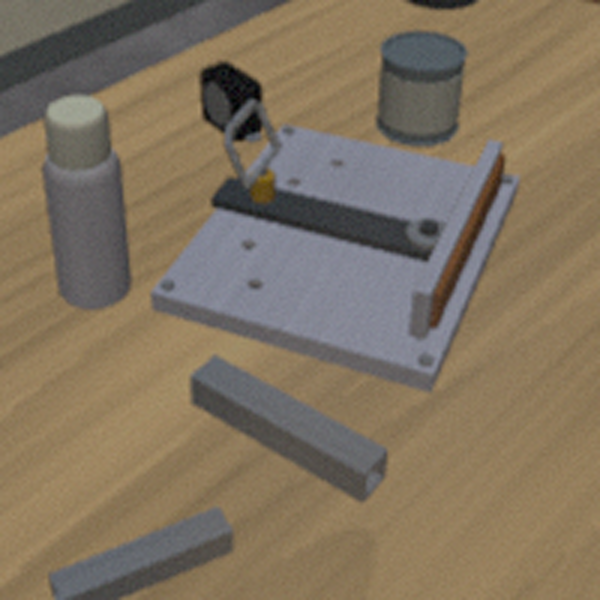

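The crop shows the medium bar (about 160 mm) at crop (270,425), to the left of the plate. The four free holes are at crop (369,301), (403,259), (501,223) and (554,232), and the arm is in the middle. Next I'll fit the plate frame to the holes and corners.

```bash
python3 - <<'E'
from h import *
import cv2
c=load("top0"); s=load("side0")
def cr(x,y): return (x+.5)/2.9-.5+190,(y+.5)/2.9-.5+120
g=cv2.cvtColor(c["img"],cv2.COLOR_RGB2GRAY).astype(float)
W=[];M=[]
for (x,y),a in zip([(369,301),(403,259),(501,223),(554,232)],[.698,.349,-.349,-.698]):
    u,v=cr(x,y); u0,v0=int(round(u)),int(round(v))
    w=g[v0-4:v0+5,u0-4:u0+5]; w=np.clip(np.median(w)-20-w,0,None); vv,uu=np.mgrid[v0-4:v0+5,u0-4:u0+5]
    u,v=(w*uu).sum()/w.sum(),(w*vv).sum()/w.sum(); print(x,y,u,v)
    W.append(onz(c,u,v,.018)[:2]); M.append([.16*np.cos(a),.16*np.sin(a)])
for (x,y),m in zip([(302,247),(570,150),(658,371),(386,475)],[(.2,.15),(.2,-.15),(-.05,-.15),(-.05,.15)]):
    W.append(onz(c,*cr(x,y),.02)[:2]); M.append(m)
W=np.array(W);M=np.array(M)
for sl in (slice(0,4),slice(0,8)):
    w=W[sl];m=M[sl];a=w-w.mean(0);b=m-m.mean(0)
    th=np.arctan2((b[:,0]*a[:,1]-b[:,1]*a[:,0]).sum(),(a*b).sum())
    r=np.array([[np.cos(th),-np.sin(th)],[np.sin(th),np.cos(th)]]); t=w.mean(0)-r@m.mean(0)
    print("th",th,"t",t,"res mm",((w-(m@r.T+t))*1e3).round(1).tolist())
np.savez("plate.npz",th=th,t=t)
def wp(x,y,z): return np.append(r@[x,y]+t,z)
print("pivot",t,"ring",wp(.171,0,.092),"barend",wp(.205,0,.034))
P=cloud(c);Q=cloud(s)
inv=lambda p:(np.append((p[:2]-t)@r,p[2])*1e3).round(0)
print("tube in plate",inv(P[267,283]))
# tube ends
for a,b in [((248,348),(262,506)),((65,412),(178,468))]: print("len",np.linalg.norm(onz(c,*cr(*a),.03)-onz(c,*cr(*b),.03)))
# ring points above 70mm near ring
for nm,X in(("top",P),("side",Q)):
    L=np.stack([(X[...,0]-t[0])*r[0,0]+(X[...,1]-t[1])*r[1,0],(X[...,0]-t[0])*r[0,1]+(X[...,1]-t[1])*r[1,1],X[...,2]],-1)*1e3
    m=(L[...,2]>70)&(abs(L[...,1])<60)&(L[...,0]>130)&(L[...,0]<230)&(L[...,2]<140)
    k=L[m]; print(nm,k.min(0),k.max(0),k.mean(0),len(k))
    for z in range(70,130,10):
        q=k[(k[:,2]>=z)&(k[:,2]<z+10)]
        if len(q): print(z,q.mean(0).round(),q[:,1].min().round(),q[:,1].max().round(),len(q))
for n,p in dict(ring=wp(.171,0,.092),top=wp(.183,0,.118),be=wp(.205,0,.034)).items(): print(n,proj(c,p),proj(s,p))
E
```

```text
369 301 316.5730007336757 223.31768158473955
403 259 328.389181066867 208.9917355371901
501 223 362.26633581472294 196.3821339950372
554 232 380.47653142402544 199.442322991249
th 0.34588617715576664 t [ 0.48150619 -0.05623469] res mm [[-0.2, 0.0], [0.2, -0.1], [0.1, 0.0], [-0.1, 0.0]]
th 0.3448277414876716 t [ 0.48123294 -0.05686895] res mm [[-0.0, 0.7], [0.3, 0.7], [0.4, 0.8], [0.2, 0.8], [-0.5, -1.8], [-2.9, -0.9], [1.0, 1.6], [1.5, -2.0]]
pivot [ 0.48123294 -0.05686895] ring [0.6421668  0.00093496 0.092     ] barend [0.67416535 0.01242813 0.034     ]
tube in plate [ 36. 240.  25.]
len 0.1579905310902681
len 0.1284777938486432
top [157.05624767 -39.40119025  70.18606047] [186.70821168  39.86416485 127.3454616 ] [172.47458727   1.51185701  99.68568993] 171
70 [160.   3.  74.] -37.0 40.0 49
80 [166.  -6.  86.] -39.0 39.0 15
90 [170.  -2.  94.] -37.0 40.0 13
100 [174.  12. 105.] -36.0 39.0 15
110 [181.   2. 116.] -38.0 38.0 53
120 [182.  -1. 122.] -27.0 30.0 26
side [156.88533067 -39.71150101  70.14563023] [186.3017681   41.10950033 120.54884292] [172.40992021   4.71151682  97.37812444] 174
70 [161.  -1.  73.] -38.0 41.0 43
80 [167.  10.  85.] -35.0 41.0 21
90 [171.   4.  95.] -40.0 40.0 25
100 [176.   9. 105.] -38.0 40.0 22
110 [181.   5. 116.] -33.0 38.0 58
120 [183.  16. 120.] 7.0 23.0 5
ring [344.07591649 192.46593655] [323.52577167 176.62194223]
top [342.88203537 186.95082487] [319.42776885 167.55585711]
be [339.33862534 185.13015899] [312.75246257 191.22013857]
```

The holes fit to within 0.2 mm: pivot (0.4815, -0.0562), heading 0.346 rad. The tube is at plate y = +240 mm, so the swing is positive. The fingers will go in along the arm at about 46° down, with a 10 mm gap (about 40 mm over the backs). Next: a helper that works out deltas in tool axes.

```bash
cat > go.py <<'E'
from h import *
from rig import robot
TH=.3455; T=np.array([.4814,-.0564])
def wp(x,y,z,a=0):
    h=TH+a; return np.array([T[0]+x*np.cos(h)-y*np.sin(h),T[1]+x*np.sin(h)+y*np.cos(h),z])
def Rt(a=0,down=np.pi/2-.77):
    h=TH+a; z=np.array([np.cos(down)*np.cos(h),np.cos(down)*np.sin(h),-np.sin(down)]); y=np.array([np.sin(h),-np.cos(h),0])
    return R.from_matrix(np.stack([np.cross(y,z),y,z],1))
def delta(p,Rg=None,pose=None):
    o=robot.get_obs() if pose is None else pose
    Rc=R.from_quat(o["tool_rot"])
    s="shift mm %s"%(Rc.inv().apply(p-o["position"])*1e3).round(1)
    if Rg is not None: s+=" rot %s"%(Rc.inv()*Rg).as_rotvec().round(3)
    return s
def loc(a=0):
    o=robot.get_obs(); d=o["position"][:2]-T; h=TH+a
    return np.array([d[0]*np.cos(h)+d[1]*np.sin(h),-d[0]*np.sin(h)+d[1]*np.cos(h),o["position"][2]])*1e3
E
python3 - <<'E'
from go import *
z=Rt().as_matrix()[:,2]; pre=wp(.171,0,.092)-.1*z
print(pre, delta(pre+[0,0,.13],Rt())); print(robot.get_obs()["position"])
E
```

```text
[ 0.57679517 -0.02206373  0.16379107] shift mm [ 546.2 -438.   -91.5] rot [ 0.019  0.769 -0.053]
[ 0.17911253 -0.598083    0.20126727]
```

```bash
python3 -m inch '[{"dz":-20,"gripper":11.5},{"dx":10,"dy":-8,"dz":-20,"gripper":11.5},{"dx":22,"dy":-18,"dz":-20},{"dx":24,"dy":-19,"dz":-15},{"dx":24,"dy":-19,"dz":-10},{"dx":24,"dy":-19},{"dx":24,"dy":-19},{"dx":24,"dy":-19}]' 20
python3 -m inch '[{"dx":24,"dy":-19},{"dx":24,"dy":-19},{"dx":24,"dy":-19},{"dx":24,"dy":-19},{"dx":24,"dy":-19},{"dx":24,"dy":-19},{"dx":24,"dy":-19},{"dx":24,"dy":-19}]'
python3 - <<'E'
from go import *
z=Rt().as_matrix()[:,2]; pre=wp(.171,0,.092)-.1*z
print(delta(pre+[0,0,.13],Rt()),robot.get_obs()["q"].round(2))
E
```

```text
shift mm [ 546.2 -438.   -91.5] rot [ 0.019  0.769 -0.053] [-1.46  0.53  1.43 -0.    1.18 -0.18]invalid input
invalid input
```

```bash
python3 -m inch '[{"ax":0,"ay":0,"az":0,"dx":0,"dy":0,"dz":-20,"gripper":11.5},{"ax":0,"ay":0,"az":0,"dx":10,"dy":-8,"dz":-20,"gripper":11.5},{"ax":0,"ay":0,"az":0,"dx":22,"dy":-18,"dz":-20,"gripper":11.5},{"ax":0,"ay":0,"az":0,"dx":24,"dy":-19,"dz":-15,"gripper":11.5}]' 20; python3 -m inch --help | head -20
```

```text
time: 0.5
position: [0.2199, -0.5395, 0.2777]
tool_rot: [0.99, 0.144, 0.0, 0.0]
ft_force: [0.8, 0.6, 0.1]
grip_width: 0.0629invalid input: not JSON, or not a number
```

```bash
python3 -m inch '[{"ax":0,"ay":0,"az":0,"dx":24,"dy":-19,"dz":0,"gripper":11.5},{"ax":0,"ay":0,"az":0,"dx":24,"dy":-19,"dz":0,"gripper":11.5},{"ax":0,"ay":0,"az":0,"dx":24,"dy":-19,"dz":0,"gripper":11.5},{"ax":0,"ay":0,"az":0,"dx":24,"dy":-19,"dz":0,"gripper":11.5},{"ax":0,"ay":0,"az":0,"dx":24,"dy":-19,"dz":0,"gripper":11.5},{"ax":0,"ay":0,"az":0,"dx":24,"dy":-19,"dz":0,"gripper":11.5},{"ax":0,"ay":0,"az":0,"dx":24,"dy":-19,"dz":0,"gripper":11.5},{"ax":0,"ay":0,"az":0,"dx":24,"dy":-19,"dz":0,"gripper":11.5}]'
python3 -m inch '[{"ax":0,"ay":0,"az":0,"dx":24,"dy":-19,"dz":0,"gripper":11.5},{"ax":0,"ay":0,"az":0,"dx":24,"dy":-19,"dz":0,"gripper":11.5},{"ax":0,"ay":0,"az":0,"dx":24,"dy":-19,"dz":0,"gripper":11.5},{"ax":0,"ay":0,"az":0,"dx":24,"dy":-19,"dz":0,"gripper":11.5},{"ax":0,"ay":0,"az":0,"dx":24,"dy":-19,"dz":0,"gripper":11.5},{"ax":0,"ay":0,"az":0,"dx":24,"dy":-19,"dz":0,"gripper":11.5},{"ax":0,"ay":0,"az":0,"dx":24,"dy":-19,"dz":0,"gripper":11.5},{"ax":0,"ay":0,"az":0,"dx":0,"dy":0,"dz":0,"gripper":11.5}]'
python3 - <<'E'
from go import *
z=Rt().as_matrix()[:,2]; pre=wp(.171,0,.092)-.1*z
print(delta(pre+[0,0,.13],Rt()),robot.get_obs()["q"].round(2))
E
```

```text
time: 1.3
position: [0.3607, -0.3375, 0.2768]
tool_rot: [0.989, 0.145, -0.0, -0.0]
ft_force: [0.6, 0.2, -0.3]
grip_width: 0.0107
time: 2.1
position: [0.4843, -0.1604, 0.2768]
tool_rot: [0.989, 0.147, 0.0, -0.001]
ft_force: [-0.5, -0.9, -0.2]
grip_width: 0.0101
shift mm [ 128.8 -105.5  -16.8] rot [ 0.018  0.769 -0.049] [-0.54  0.28  1.62  0.    1.24  0.74]
```

```bash
python3 -m inch '[{"ax":0,"ay":0,"az":-0.01,"dx":24,"dy":-20,"dz":-3,"gripper":11.5},{"ax":0,"ay":0,"az":-0.01,"dx":26,"dy":-21,"dz":-4,"gripper":11.5},{"ax":0,"ay":0,"az":-0.01,"dx":26,"dy":-21,"dz":-4,"gripper":11.5},{"ax":0,"ay":0,"az":-0.01,"dx":26,"dy":-21,"dz":-4,"gripper":11.5},{"ax":0,"ay":0,"az":-0.01,"dx":26,"dy":-21,"dz":-2,"gripper":11.5},{"ax":0,"ay":0.1,"az":0,"dx":0,"dy":0,"dz":0,"gripper":11.5},{"ax":0,"ay":0.1,"az":0,"dx":0,"dy":0,"dz":0,"gripper":11.5}]'
python3 -m inch '[{"ax":0,"ay":0.1,"az":0,"dx":0,"dy":0,"dz":0,"gripper":11.5},{"ax":0,"ay":0.1,"az":0,"dx":0,"dy":0,"dz":0,"gripper":11.5},{"ax":0,"ay":0.1,"az":0,"dx":0,"dy":0,"dz":0,"gripper":11.5},{"ax":0,"ay":0.1,"az":0,"dx":0,"dy":0,"dz":0,"gripper":11.5},{"ax":0,"ay":0.1,"az":0,"dx":0,"dy":0,"dz":0,"gripper":11.5},{"ax":0,"ay":0.07,"az":0,"dx":0,"dy":0,"dz":0,"gripper":11.5},{"ax":0,"ay":0,"az":0,"dx":0,"dy":0,"dz":0,"gripper":11.5},{"ax":0,"ay":0,"az":0,"dx":0,"dy":0,"dz":0,"gripper":11.5}]'
python3 - <<'E'
from go import *
z=Rt().as_matrix()[:,2]; pre=wp(.171,0,.092)-.1*z
print(delta(pre,Rt()),robot.get_obs()["q"].round(2),loc())
E
```

```text
time: 2.8
position: [0.5741, -0.0244, 0.2937]
tool_rot: [0.98, 0.17, 0.1, -0.017]
ft_force: [-0.8, -0.2, -0.3]
grip_width: 0.0104
time: 3.6
position: [0.573, -0.0257, 0.2939]
tool_rot: [0.915, 0.157, 0.367, -0.063]
ft_force: [0.3, -0.6, 0.6]
grip_width: 0.01
shift mm [-86.4  -2.1  97.4] rot [ 0.003  0.007 -0.005] [-0.57  0.19  2.01  1.02  0.7  -0.08] [ 96.59966085  -2.17823284 293.89077061]
```

Now down to the pre-entry point, then correct the last few mm and look.

```bash
python3 -m inch '[{"ax":0,"ay":0,"az":0,"dx":-17,"dy":-0.5,"dz":19,"gripper":11.5},{"ax":0,"ay":0,"az":0,"dx":-18,"dy":-0.5,"dz":20,"gripper":11.5},{"ax":0,"ay":0,"az":0,"dx":-18,"dy":-0.5,"dz":20,"gripper":11.5},{"ax":0,"ay":0,"az":0,"dx":-18,"dy":-0.5,"dz":20,"gripper":11.5},{"ax":0,"ay":0,"az":0,"dx":-15,"dy":0,"dz":18,"gripper":11.5},{"ax":0,"ay":0,"az":0,"dx":0,"dy":0,"dz":0,"gripper":11.5},{"ax":0,"ay":0,"az":0,"dx":0,"dy":0,"dz":0,"gripper":11.5}]'
python3 - <<'E'
from go import *
from rig import optics
import cv2
z=Rt().as_matrix()[:,2]; pre=wp(.171,0,.092)-.1*z
print(delta(pre,Rt()),loc())
for n,(a,b,cc,d) in dict(top=(140,270,270,430),side=(100,270,240,440)).items():
    c=optics.camera(n); np.savez(f"{n}1.npz",**{k:np.array(v) for k,v in c.items()})
    cv2.imwrite(f"pics/{n}1.png",cv2.resize(c["img"][a:b,cc:d,::-1],None,fx=3.5,fy=3.5,interpolation=cv2.INTER_CUBIC))
E
```

```text
time: 4.3
position: [0.5783, -0.021, 0.1649]
tool_rot: [0.914, 0.158, 0.368, -0.064]
ft_force: [0.1, -0.4, -0.1]
grip_width: 0.0103
shift mm [-2.   0.5 -0.4] rot [ 0.001  0.005 -0.002] [103.12290636   0.49397916 164.91852525]
```

View pics/top1.png

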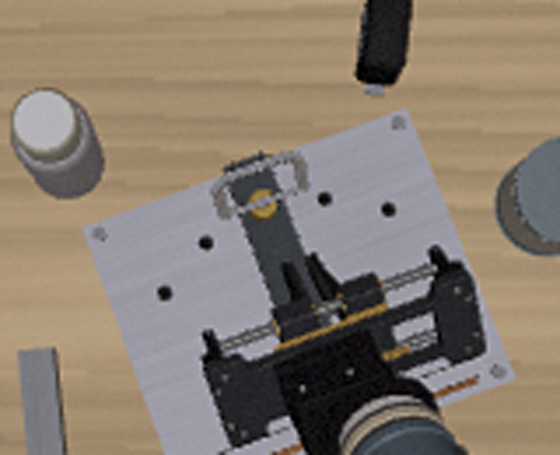

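View pics/side1.png

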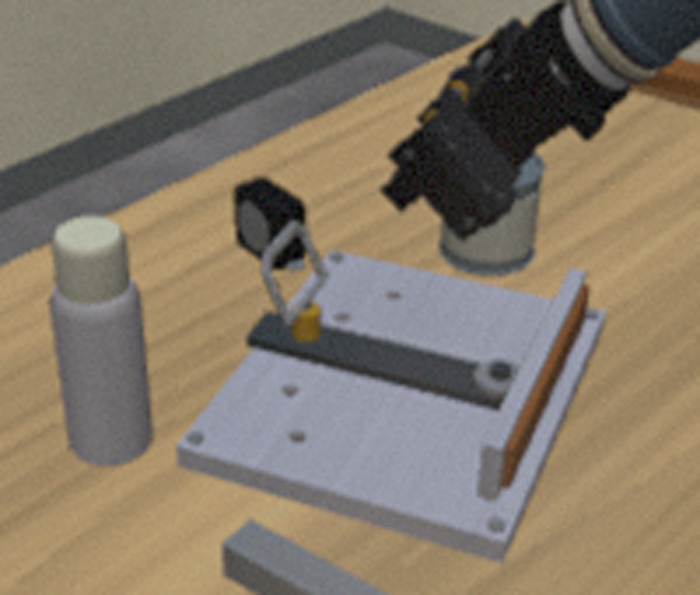

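The top view shows the finger tips at about (301,259), lined up with the arm and the ring at (263,190). The side view shows the way in is clear. Quick projection check of the TCP, then enter.

```bash
python3 - <<'E'
from go import *
for n,o in (("top1",(270,140)),("side1",(240,100))):
    c=load(n); print(n,((proj(c,robot.get_obs()["position"])-o)*3.5).round())
E
python3 -m inch '[{"ax":0,"ay":0,"az":0,"dx":-2.5,"dy":0.5,"dz":15,"gripper":11.5},{"ax":0,"ay":0,"az":0,"dx":0,"dy":0,"dz":20,"gripper":11.5},{"ax":0,"ay":0,"az":0,"dx":0,"dy":0,"dz":20,"gripper":11.5},{"ax":0,"ay":0,"az":0,"dx":0,"dy":0,"dz":15,"gripper":11.5},{"ax":0,"ay":0,"az":0,"dx":0,"dy":0,"dz":10,"gripper":11.5},{"ax":0,"ay":0,"az":0,"dx":0,"dy":0,"dz":0,"gripper":11.5},{"ax":0,"ay":0,"az":0,"dx":0,"dy":0,"dz":0,"gripper":11.5}]'
python3 - <<'E'
from go import *
z=Rt().as_matrix()[:,2]; p=wp(.171,0,.092)
print(delta(p,Rt()),loc())
E
```

```text
top1 [294. 251.]
side1 [376. 203.]
time: 5.1
position: [0.628, -0.0036, 0.106]
tool_rot: [0.914, 0.158, 0.368, -0.064]
ft_force: [-0.0, -0.1, 0.3]
grip_width: 0.0102
shift mm [ 1.3 -0.  20.6] rot [ 0.002  0.005 -0.002] [1.55806665e+02 1.60637597e-02 1.05954342e+02]
```

```bash
cat > look.py <<'E'
import sys
from go import *
from rig import optics
import cv2
k=sys.argv[1]
for n,(a,b,cc,d) in dict(top=(150,240,290,410),side=(120,230,270,410)).items():
    c=optics.camera(n); np.savez(f"{n}{k}.npz",**{q:np.array(v) for q,v in c.items()})
    cv2.imwrite(f"pics/{n}{k}.png",cv2.resize(c["img"][a:b,cc:d,::-1],None,fx=5,fy=5,interpolation=cv2.INTER_CUBIC))
E
python3 look.py 2
```

```text
(no output)
```

View pics/top2.png

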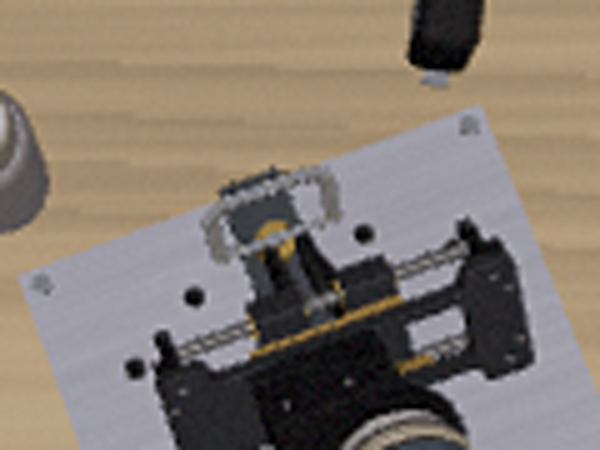

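View pics/side2.png

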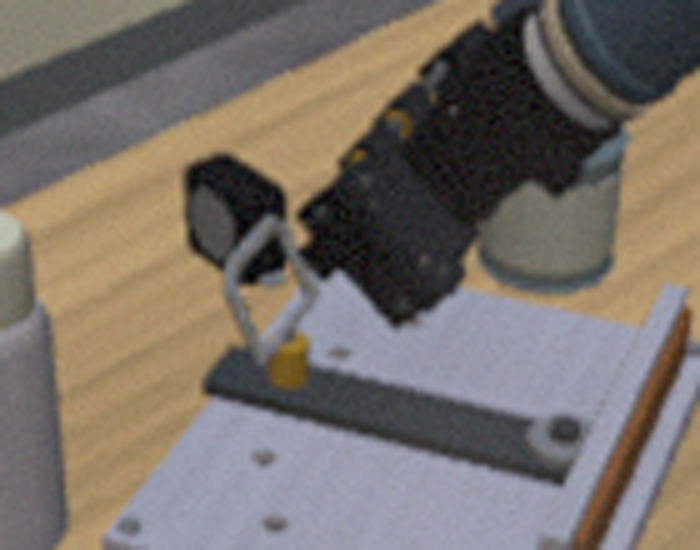

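```bash
python3 - <<'E'
from go import *
Rz=Rt(); o=robot.get_obs(); Rc=R.from_quat(o["tool_rot"])
for n,f in (("top2",(290,150)),("side2",(270,120))):
    c=load(n); pr=lambda p:((proj(c,p)-f)*5).round().tolist()
    print(n,"tcp",pr(o["position"]),"ring",pr(wp(.171,0,.092)))
    print(" corners",[pr(o["position"]+Rc.apply([sx*.0095,sy*.02,0])) for sx in(-1,1) for sy in(-1,1)])
    print(" opening",[pr(wp(.171+.0225*s*np.sin(.436),y,.092+.0225*s*np.cos(.436))) for s in(-1,1) for y in(-.03,.03)])
E
```

```text
top2 tcp [280.0, 234.0] ring [269.0, 212.0]
 corners [[251.0, 259.0], [317.0, 235.0], [243.0, 233.0], [310.0, 208.0]]
 opening [[322.0, 215.0], [225.0, 251.0], [315.0, 172.0], [214.0, 209.0]]
side2 tcp [293.0, 268.0] ring [267.0, 283.0]
 corners [[290.0, 299.0], [319.0, 263.0], [266.0, 273.0], [296.0, 237.0]]
 opening [[304.0, 291.0], [260.0, 347.0], [273.0, 222.0], [227.0, 275.0]]
```

```bash
python3 - <<'E'
from go import *
o=robot.get_obs(); Rc=R.from_quat(o["tool_rot"])
for n in("top2","side2"):
    c=load(n); P=cloud(c).reshape(-1,3); I=c["img"].reshape(-1,3).astype(int)
    L=Rc.inv().apply(P-o["position"])*1e3
    m=(abs(L[:,0])<16)&(abs(L[:,1])<45)&(L[:,2]>-62)&(L[:,2]<8)&(I.max(1)<90)
    k=L[m]
    for z in range(-60,10,8):
        q=k[(k[:,2]>=z)&(k[:,2]<z+8)]
        if len(q): print(n,z,"x",q[:,0].min().round(),q[:,0].max().round(),"y",np.sort(q[:,1]).round().tolist()[:40])
E
```

```text
top2 -60 x 2.0 15.0 y [-17.0, -16.0, -13.0, -12.0, -11.0, -9.0, 4.0, 4.0, 5.0, 6.0, 8.0, 9.0, 10.0, 12.0, 15.0]
top2 -52 x -9.0 12.0 y [-17.0, -16.0, -15.0, -13.0, -12.0, -11.0, -9.0, -8.0, 3.0, 4.0, 4.0, 4.0, 5.0, 6.0, 7.0, 9.0, 10.0, 12.0, 13.0]
top2 -44 x -2.0 13.0 y [-15.0, -14.0, -12.0, -11.0, -10.0, -8.0, -7.0, 3.0, 3.0, 4.0, 5.0, 6.0, 8.0, 9.0, 10.0, 11.0]
top2 -36 x -6.0 14.0 y [-16.0, -15.0, -15.0, -12.0, -10.0, 4.0, 5.0, 8.0, 9.0, 11.0]
top2 -28 x -3.0 13.0 y [-16.0, -13.0, -12.0, -11.0, -10.0, -8.0, -7.0, 3.0, 3.0, 4.0, 6.0, 8.0, 10.0, 11.0]
side2 -36 x -10.0 9.0 y [-16.0, -16.0, -15.0, -15.0, -15.0, -15.0, -15.0, -15.0, -15.0, -14.0, -14.0, -14.0, -14.0, -14.0, -13.0]
side2 -28 x -9.0 9.0 y [-17.0, -17.0, -16.0, -16.0, -16.0, -15.0, -15.0, -15.0, -15.0, -15.0, -15.0, -14.0, -14.0, -14.0, -14.0, -14.0, -14.0, -14.0]
```

```bash
python3 - <<'E'
from go import *
o=robot.get_obs(); Rc=R.from_quat(o["tool_rot"])
for n in("top2","side2"):
    c=load(n); P=cloud(c).reshape(-1,3); I=c["img"].reshape(-1,3).astype(int)
    L=Rc.inv().apply(P-o["position"])*1e3
    m=(abs(L[:,0])<16)&(abs(L[:,1])<45)&(L[:,2]>-40)&(L[:,2]<30)
    k=L[m];C=I[m]
    for z in range(-40,30,5):
        s=(k[:,2]>=z)&(k[:,2]<z+5);q=k[s]
        if len(q): print(n,z,"x",q[:,0].min().round(),q[:,0].max().round(),"y",np.sort(q[:,1]).round().tolist()[:20],C[s].mean(0).round())
E
```

```text
top2 -40 x -2.0 13.0 y [-15.0, -14.0, -11.0, -8.0, 3.0, 4.0, 6.0, 9.0, 10.0, 12.0] [30. 27. 29.]
top2 -35 x 4.0 14.0 y [-15.0, -12.0, -10.0, -7.0, 4.0, 5.0, 8.0, 9.0] [30. 27. 23.]
top2 -30 x -6.0 11.0 y [-16.0, -16.0, -15.0, -8.0, 3.0, 3.0, 6.0, 11.0] [29. 28. 29.]
top2 -25 x 9.0 13.0 y [-13.0, -12.0, -11.0, -10.0, -7.0, 4.0, 8.0, 10.0, 11.0] [44. 39. 38.]
top2 10 x 6.0 16.0 y [-38.0, -37.0, -33.0, -32.0, -28.0, 31.0, 33.0, 33.0, 37.0] [114. 109. 107.]
top2 15 x -13.0 11.0 y [-39.0, -38.0, -37.0, -37.0, -36.0, -35.0, -35.0, -34.0, -32.0, -32.0, -30.0, 30.0, 31.0, 33.0, 34.0, 35.0, 37.0, 37.0, 39.0] [112. 108. 106.]
top2 20 x -13.0 -1.0 y [-38.0, -36.0, -35.0, -33.0, -33.0, -31.0, 31.0, 32.0, 32.0, 35.0, 37.0, 38.0, 40.0] [113. 109. 107.]
top2 25 x -13.0 -13.0 y [-39.0] [110. 106. 107.]
side2 -35 x -10.0 11.0 y [-16.0, -16.0, -15.0, -15.0, -15.0, -15.0, -15.0, -15.0, -14.0, -14.0, -14.0] [37. 32. 28.]
side2 -30 x -10.0 12.0 y [-16.0, -15.0, -15.0, -15.0, -15.0, -15.0, -15.0, -15.0, -14.0, -14.0, -14.0, -14.0, -14.0, -13.0] [42. 38. 33.]
side2 -25 x -9.0 11.0 y [-17.0, -17.0, -16.0, -16.0, -16.0, -15.0, -14.0, -14.0, -14.0, -14.0, -14.0, -13.0] [52. 50. 50.]
side2 10 x 8.0 16.0 y [-40.0, -39.0, -38.0, -35.0, -32.0, -32.0, 30.0] [114. 112. 105.]
side2 15 x -4.0 16.0 y [-41.0, -40.0, -40.0, -40.0, -40.0, -39.0, -39.0, -38.0, -37.0, -37.0, -34.0, -33.0, -33.0, -32.0, -30.0, 29.0, 30.0, 31.0, 32.0, 32.0] [112. 107. 102.]
side2 20 x -15.0 4.0 y [-40.0, -39.0, -39.0, -39.0, -39.0, -38.0, -38.0, -38.0, -37.0, -35.0, -35.0, -33.0, -32.0, -32.0, 29.0, 31.0, 31.0, 31.0, 31.0, 32.0] [111. 105. 100.]
side2 25 x -15.0 -7.0 y [-38.0, -37.0, -33.0, 29.0, 30.0, 31.0, 33.0] [107. 101.  95.]
```

```bash
python3 - <<'E'
from go import *
o=robot.get_obs(); Rc=R.from_quat(o["tool_rot"])
for n,p in(("top1",[.5783,-.021,.1649]),("side1",[.5783,-.021,.1649]),("top2",o["position"]),("side2",o["position"])):
    c=load(n); P=cloud(c).reshape(-1,3)
    L=Rc.inv().apply(P-p)*1e3
    m=(abs(L[:,0])<45)&(abs(L[:,1])<22)&(L[:,2]>-120)&(L[:,2]<4)
    q=L[m]; print(n,"tip max z",np.sort(q[:,2])[-8:].round(1), "hist",np.histogram(q[:,2],bins=range(-120,10,10))[0], "zero depth",(c["depth"]==0).mean())
    for z in range(-110,-20,10):
        s=(L[:,2]>=z)&(L[:,2]<z+10)&(abs(L[:,1])<100)&(abs(L[:,0])<40); print(z,L[s][:,1].min().round(),L[s][:,1].max().round(),L[s][:,0].max().round(),end=" | ")
    print()
E
```

```text
top1 tip max z [-23.2 -23.1 -22.9 -22.5 -22.2 -21.6 -21.6 -20. ] hist [87 60 13  3  5 20 26 26 20 22  0  0] zero depth 0.00392578125
-110 -87.0 84.0 40.0 | -100 -88.0 85.0 40.0 | -90 8.0 8.0 7.0 | -80 4.0 8.0 14.0 | -70 -19.0 16.0 14.0 | -60 -18.0 15.0 13.0 | -50 -16.0 13.0 14.0 | -40 -16.0 12.0 13.0 | -30 -15.0 12.0 12.0 | 
side1 tip max z [-23.3 -23.1 -22.5 -22.4 -22.3 -21.5 -19.8 -19.4] hist [53 26  4  0  0  0  0 14 31 27  2  0] zero depth 0.003921875
-110 -90.0 85.0 39.0 | -100 -90.0 81.0 39.0 | Traceback (most recent call last):
  File "<stdin>", line 9, in <module>
    return umr_minimum(a, axis, None, out, keepdims, initial, where)
ValueError: zero-size array to reduction operation minimum which has no identity
```

Both views agree that the fingers' real ends, and the body as well, sit about 21 mm behind the reported TCP along the tool axis and about 1.5 mm to tool -y. I'll trust the camera and treat the tip as TCP + (1.5, -1.5, -21) mm, go in in two steps and watch the force.

```bash
python3 -m inch '[{"ax":0,"ay":0,"az":0,"dx":0,"dy":1.5,"dz":8,"gripper":11.5},{"ax":0,"ay":0,"az":0,"dx":0,"dy":0,"dz":10,"gripper":11.5},{"ax":0,"ay":0,"az":0,"dx":0,"dy":0,"dz":10,"gripper":11.5},{"ax":0,"ay":0,"az":0,"dx":0,"dy":0,"dz":7,"gripper":11.5},{"ax":0,"ay":0,"az":0,"dx":0,"dy":0,"dz":0,"gripper":11.5}]'; python3 look.py 3
```

```text
time: 5.7
position: [0.6516, 0.0036, 0.0787]
tool_rot: [0.914, 0.158, 0.367, -0.064]
ft_force: [-1.0, -0.4, 0.0]
grip_width: 0.0097
```

View pics/top3.png

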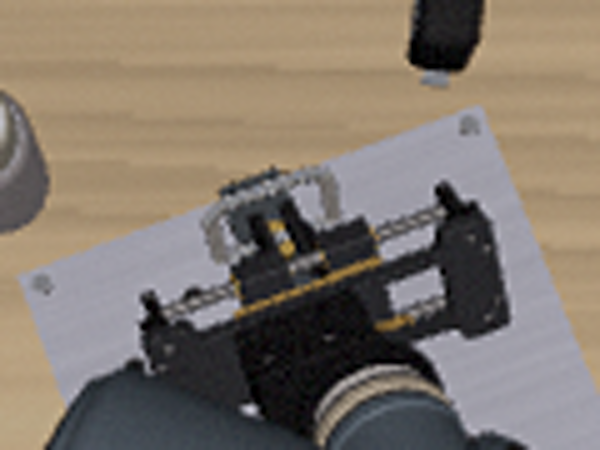

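View pics/side3.png

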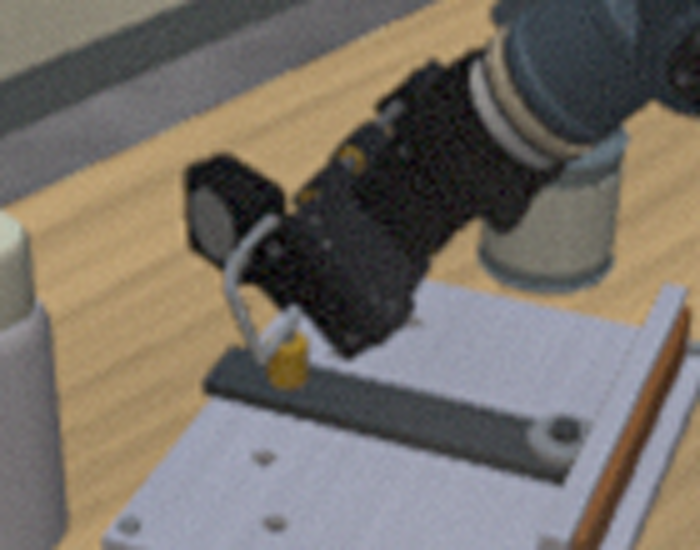

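The top view shows both finger tips, (265,225) and (288,210), inside the ring (sides at 215 and 335), and the force is about 0. I'll go another 21 mm in.

```bash
python3 -m inch '[{"ax":0,"ay":0,"az":0,"dx":0,"dy":0,"dz":7,"gripper":11.5},{"ax":0,"ay":0,"az":0,"dx":0,"dy":0,"dz":7,"gripper":11.5},{"ax":0,"ay":0,"az":0,"dx":0,"dy":0,"dz":7,"gripper":11.5},{"ax":0,"ay":0,"az":0,"dx":0,"dy":0,"dz":0,"gripper":11.5},{"ax":0,"ay":0,"az":0,"dx":0,"dy":0,"dz":0,"gripper":11.5}]'; python3 look.py 4
python3 - <<'E'
from go import *
print(delta(robot.get_obs()["position"]+[0,0,.01],Rt()),loc(),delta(wp(.171,0,.092)))
E
```

```text
time: 6.3
position: [0.6649, 0.0082, 0.0644]
tool_rot: [0.914, 0.158, 0.367, -0.064]
ft_force: [-0.0, -0.0, -0.6]
grip_width: 0.0099
shift mm [ 6.9 -0.  -7.2] rot [ 0.002  0.006 -0.003] [194.34044416  -1.48746962  64.65991137] shift mm [  2.1  -1.4 -35.9]
```

View pics/top4.png

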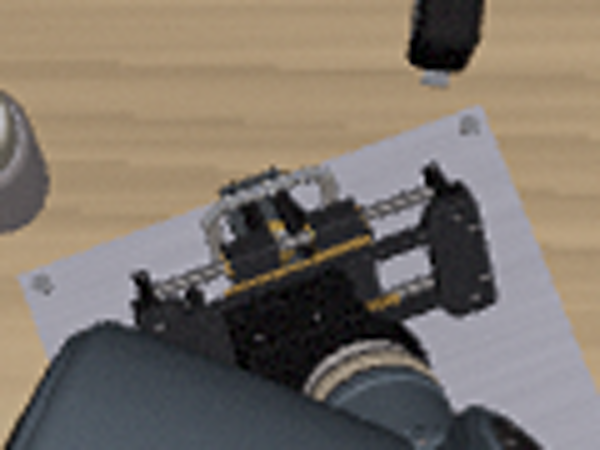

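View pics/side4.png

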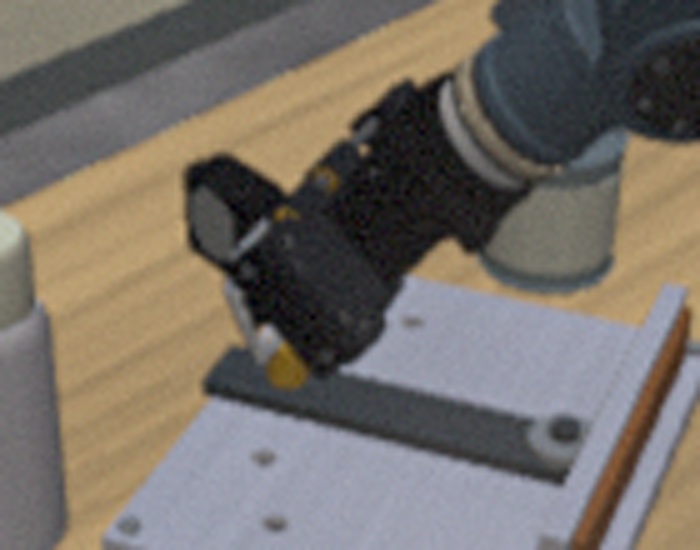

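```bash
python3 -m inch '[{"ax":0,"ay":0,"az":0,"dx":3,"dy":0,"dz":0,"gripper":11.5},{"ax":0,"ay":0,"az":0,"dx":3,"dy":0,"dz":0,"gripper":11.5},{"ax":0,"ay":0,"az":0,"dx":2,"dy":0,"dz":0,"gripper":11.5},{"ax":0,"ay":0,"az":0,"dx":0,"dy":0,"dz":0,"gripper":11.5}]'; python3 -m inch '[{"ax":0,"ay":0,"az":0,"dx":1.4,"dy":0,"dz":-1.4,"gripper":11.5},{"ax":0,"ay":0,"az":0,"dx":1.4,"dy":0,"dz":-1.4,"gripper":11.5},{"ax":0,"ay":0,"az":0,"dx":1.4,"dy":0,"dz":-1.4,"gripper":11.5},{"ax":0,"ay":0,"az":0,"dx":1.4,"dy":0,"dz":-1.4,"gripper":11.5},{"ax":0,"ay":0,"az":0,"dx":0,"dy":0,"dz":0,"gripper":11.5}]'
```

```text
time: 6.8
position: [0.6708, 0.0099, 0.0708]
tool_rot: [0.914, 0.158, 0.368, -0.063]
ft_force: [0.1, 0.2, 0.2]
grip_width: 0.0099
time: 7.3
position: [0.6692, 0.0097, 0.077]
tool_rot: [0.915, 0.157, 0.366, -0.063]
ft_force: [-2.3, -1.0, -5.2]
grip_width: 0.0098
```

Contact: 5 N downwards, matching the spring. I'll raise another 17 mm.

```bash
python3 -m inch '[{"ax":0,"ay":0,"az":0,"dx":1.5,"dy":0,"dz":-1.6,"gripper":11.5},{"ax":0,"ay":0,"az":0,"dx":1.5,"dy":0,"dz":-1.6,"gripper":11.5},{"ax":0,"ay":0,"az":0,"dx":1.5,"dy":0,"dz":-1.6,"gripper":11.5},{"ax":0,"ay":0,"az":0,"dx":1.5,"dy":0,"dz":-1.6,"gripper":11.5},{"ax":0,"ay":0,"az":0,"dx":1.5,"dy":0,"dz":-1.6,"gripper":11.5},{"ax":0,"ay":0,"az":0,"dx":1.5,"dy":0,"dz":-1.6,"gripper":11.5},{"ax":0,"ay":0,"az":0,"dx":0,"dy":0,"dz":0,"gripper":11.5}]'; python3 -m inch '[{"ax":0,"ay":0,"az":0,"dx":1.5,"dy":0,"dz":-1.6,"gripper":11.5},{"ax":0,"ay":0,"az":0,"dx":1.5,"dy":0,"dz":-1.6,"gripper":11.5},{"ax":0,"ay":0,"az":0,"dx":0.6,"dy":0,"dz":-0.6,"gripper":11.5},{"ax":0,"ay":0,"az":0,"dx":0,"dy":0,"dz":0,"gripper":11.5},{"ax":0,"ay":0,"az":0,"dx":0,"dy":0,"dz":0,"gripper":11.5}]'; python3 look.py 5
python3 - <<'E'
from go import *
c=cloud(load("side5")); c0=cloud(load("side0"))
for n in("top","side"):
  for k in("0","5"):
    X=cloud(load(n+k)).reshape(-1,3);I=load(n+k)["img"].reshape(-1,3).astype(int)
    d=X[:,:2]-T; L=np.stack([d@[np.cos(TH),np.sin(TH)],d@[-np.sin(TH),np.cos(TH)],X[:,2]],-1)*1e3
    m=(L[:,0]>150)&(L[:,0]<205)&(abs(L[:,1])<50)&(L[:,2]>90)&(L[:,2]<160)&(I.min(1)>85)
    print(n,k,m.sum(),np.sort(L[m][:,2])[-6:].round(),L[m].min(0).round(),L[m].max(0).round())
E
```

```text
time: 8.0
position: [0.6694, 0.0098, 0.091]
tool_rot: [0.915, 0.158, 0.367, -0.064]
ft_force: [-5.8, -2.1, -6.8]
grip_width: 0.0099
time: 8.5
position: [0.6694, 0.0099, 0.096]
tool_rot: [0.915, 0.158, 0.367, -0.064]
ft_force: [-4.3, -2.5, -6.4]
grip_width: 0.0104
top 0 97 [122. 123. 123. 125. 125. 127.] [166. -38.  91.] [186.  39. 127.]
top 5 96 [143. 143. 143. 144. 144. 145.] [166. -39. 107.] [186.  39. 145.]
side 0 60 [120. 120. 120. 120. 120. 120.] [167. -40.  90.] [183.  40. 120.]
side 5 66 [133. 134. 136. 136. 137. 137.] [158.   6.  90.] [186.  40. 137.]
```

View pics/top5.png

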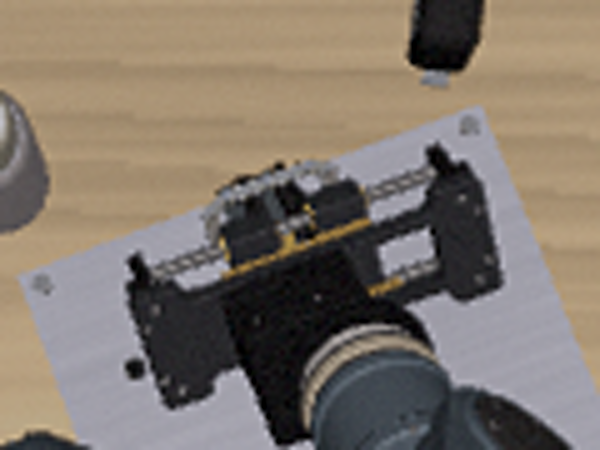

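View pics/side5.png

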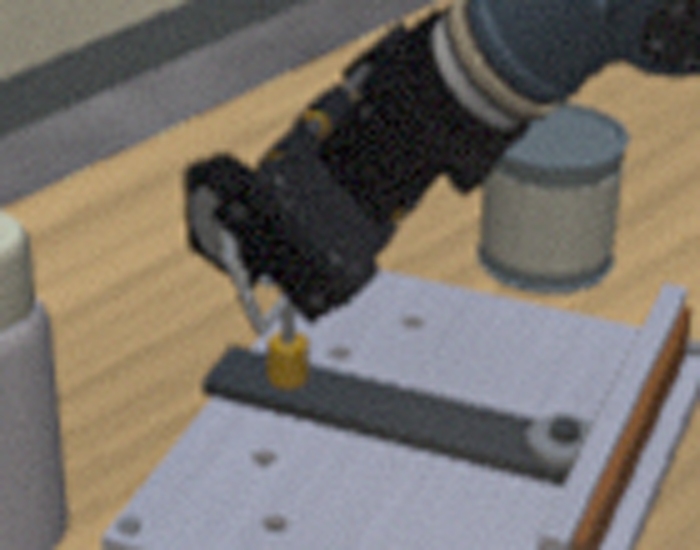

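The pin is up about 18 mm and the tips are through the ring. I'll swing in small rigid steps about the pivot, half the angle first.

```bash
python3 - <<'E'
from go import *
print(loc(),delta(robot.get_obs()["position"],Rt()))
E
python3 -m inch '[{"ax":0.015,"ay":0,"az":-0.0157,"dx":0,"dy":-4.3,"dz":0,"gripper":11.5},{"ax":0.015,"ay":0,"az":-0.0157,"dx":0,"dy":-4.3,"dz":0,"gripper":11.5},{"ax":0.015,"ay":0,"az":-0.0157,"dx":0,"dy":-4.3,"dz":0,"gripper":11.5},{"ax":0.015,"ay":0,"az":-0.0157,"dx":0,"dy":-4.3,"dz":0,"gripper":11.5},{"ax":0.015,"ay":0,"az":-0.0157,"dx":0,"dy":-4.3,"dz":0,"gripper":11.5},{"ax":0.015,"ay":0,"az":-0.0157,"dx":0,"dy":-4.3,"dz":0,"gripper":11.5},{"ax":0.015,"ay":0,"az":-0.0157,"dx":0,"dy":-4.3,"dz":0,"gripper":11.5},{"ax":0.015,"ay":0,"az":-0.0157,"dx":0,"dy":-4.3,"dz":0,"gripper":11.5}]'; 
python3 - <<'E'
from go import *
print(loc(.1745),delta(wp(.1985,-.0015,.096,.1745),Rt(.1745)))
E
python3 look.py 6
```

```text
[199.31751802  -1.31178931  95.97301621] shift mm [0. 0. 0.] rot [ 0.002  0.008 -0.003]
time: 9.4
position: [0.6551, 0.0409, 0.0957]
tool_rot: [0.898, 0.237, 0.359, -0.095]
ft_force: [-6.5, -4.7, -7.9]
grip_width: 0.0101
[199.0972148  -1.850936   95.7344132] shift mm [-0.3 -0.3 -0.6] rot [ 0.002  0.009 -0.003]
```

View pics/top6.png

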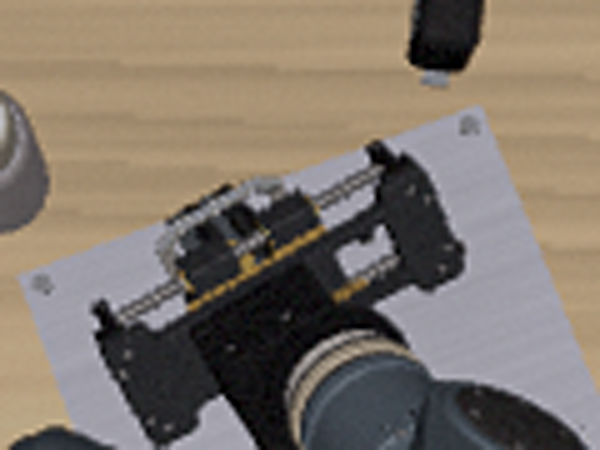

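View pics/side6.png

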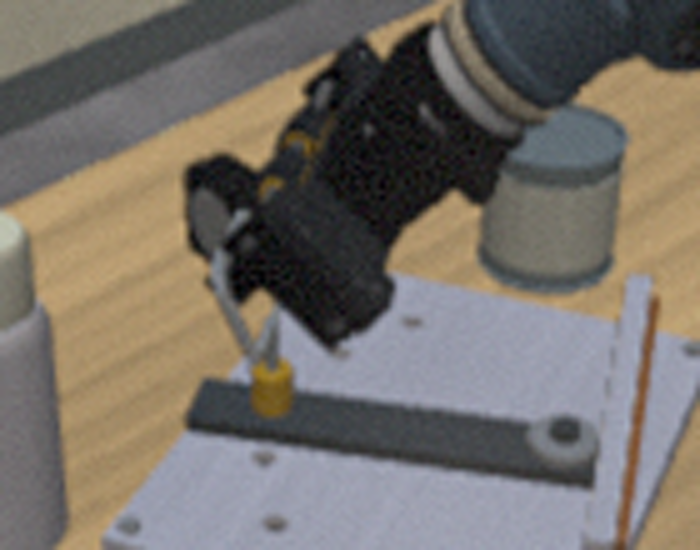

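The arm is following: the gold guide is now at (272,385) in the side view, close to the middle between the holes. Second half next.

```bash
python3 -m inch '[{"ax":0.015,"ay":0,"az":-0.0157,"dx":0,"dy":-4.3,"dz":0,"gripper":11.5},{"ax":0.015,"ay":0,"az":-0.0157,"dx":0,"dy":-4.3,"dz":0,"gripper":11.5},{"ax":0.015,"ay":0,"az":-0.0157,"dx":0,"dy":-4.3,"dz":0,"gripper":11.5},{"ax":0.015,"ay":0,"az":-0.0157,"dx":0,"dy":-4.3,"dz":0,"gripper":11.5},{"ax":0.015,"ay":0,"az":-0.0157,"dx":0,"dy":-4.3,"dz":0,"gripper":11.5},{"ax":0.015,"ay":0,"az":-0.0157,"dx":0,"dy":-4.3,"dz":0,"gripper":11.5},{"ax":0.015,"ay":0,"az":-0.0157,"dx":0,"dy":-4.3,"dz":0,"gripper":11.5},{"ax":0,"ay":0,"az":0,"dx":0,"dy":0,"dz":0,"gripper":11.5}]'; python3 look.py 7
cat > ang.py <<'E'
import sys,cv2
from go import *
for k in sys.argv[1:]:
    # side: gold guide mask -> near vertical axis; calibrate vs frame 0
    for n in("side","top"):
        c=load(n+k); hsv=cv2.cvtColor(c["img"],cv2.COLOR_RGB2HSV); X=cloud(c)
        d=X[...,:2]-T; ang=np.arctan2(d[...,1],d[...,0])-TH; r=np.hypot(d[...,0],d[...,1])*1e3; z=X[...,2]*1e3
        if n=="side":
            m=(hsv[...,0]>10)&(hsv[...,0]<30)&(hsv[...,1]>150)&(r>130)&(r<190)&(z>30)&(z<64)&(abs(ang)<.8)
            print(k,n,"guide n",m.sum(),"ang",np.mean(ang[m]).round(3) if m.any() else None)
        g=c["img"].min(2)>80
        q=g&(r>150)&(r<205)&(z>70)&(z<150)&(abs(ang)<.9); a=np.sort(ang[q]*r[q]*1) 
        if q.any(): print(k,n,"ring n",q.sum(),"y-range mid ang",((ang[q].min()+ang[q].max())/2).round(3),ang[q].min().round(3),ang[q].max().round(3),"zmax",np.sort(z[q])[-5:].round())
        b=(c["img"].max(2)<75)&(r>60)&(r<140)&(z>26)&(z<42)&(abs(ang)<.9)
        if b.any(): print(k,n,"bar n",b.sum(),"ang",np.median(ang[b]).round(3))
E
python3 ang.py 0 2 5 6 7
python3 - <<'E'
from go import *
print(loc(.349),delta(wp(.1993,-.0013,.096,.349),Rt(.349)))
E
```

```text
time: 10.3
position: [0.6384, 0.0657, 0.0956]
tool_rot: [0.877, 0.305, 0.351, -0.122]
ft_force: [-8.1, -5.6, -7.5]
grip_width: 0.0096
0 side guide n 51 ang 0.048
0 side ring n 130 y-range mid ang 0.001 -0.231 0.232 zmax [120. 120. 120. 120. 121.]
0 side bar n 275 ang 0.079
0 top ring n 162 y-range mid ang 0.004 -0.23 0.239 zmax [123. 123. 125. 125. 127.]
0 top bar n 346 ang 0.005
2 side guide n 51 ang 0.047
2 side ring n 159 y-range mid ang 0.004 -0.234 0.241 zmax [121. 121. 121. 121. 121.]
2 side bar n 205 ang 0.088
2 top ring n 167 y-range mid ang 0.003 -0.231 0.236 zmax [123. 123. 124. 124. 124.]
2 top bar n 33 ang -0.067
5 side guide n 57 ang 0.051
5 side ring n 84 y-range mid ang 0.116 -0.011 0.243 zmax [134. 136. 136. 137. 137.]
5 side bar n 191 ang 0.099
5 top ring n 98 y-range mid ang 0.003 -0.22 0.226 zmax [143. 143. 144. 144. 145.]
6 side guide n 60 ang 0.227
6 side ring n 115 y-range mid ang 0.4 0.028 0.772 zmax [141. 141. 141. 142. 149.]
6 side bar n 197 ang 0.28
6 top ring n 92 y-range mid ang 0.177 -0.047 0.4 zmax [144. 144. 145. 145. 146.]
7 side guide n 66 ang 0.375
7 side ring n 143 y-range mid ang 0.35 0.134 0.565 zmax [140. 140. 141. 141. 141.]
7 side bar n 198 ang 0.418
7 top ring n 101 y-range mid ang 0.326 0.098 0.554 zmax [144. 144. 144. 144. 145.]
[198.77405961  -6.73032367  95.58375932] shift mm [ 0.6 -5.4 -0. ] rot [ 0.018  0.009 -0.019]
```

View pics/side7.png

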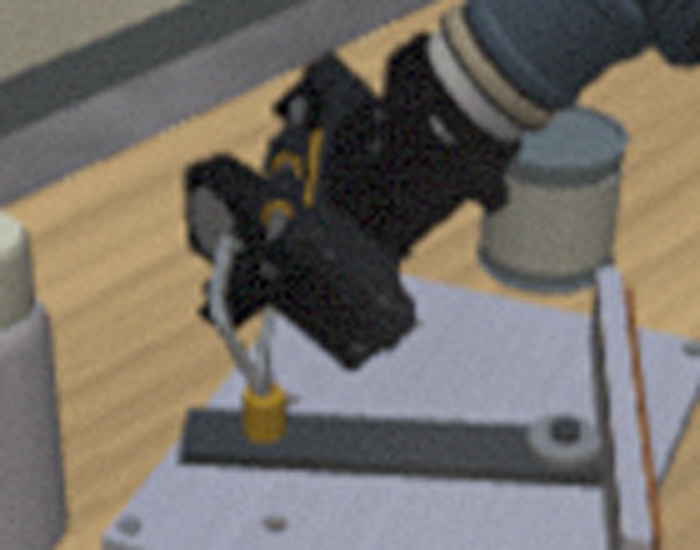

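View pics/top7.png

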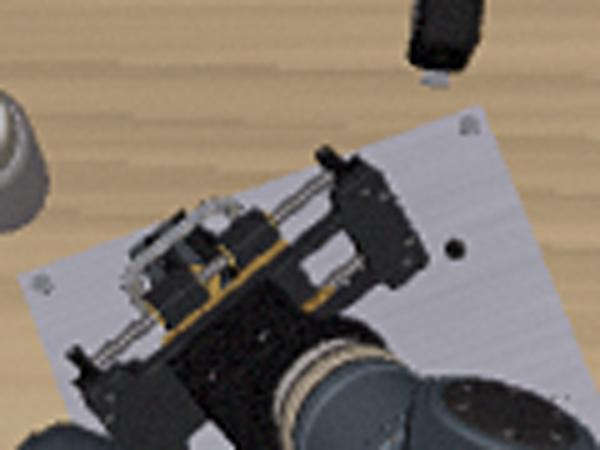

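Both measures put the arm at about 0.325 rad, in step with the tool. I'll add the last 0.025 rad and re-measure.

```bash
python3 -m inch '[{"ax":0.009,"ay":0,"az":-0.0095,"dx":0,"dy":-2.6,"dz":0,"gripper":11.5},{"ax":0.009,"ay":0,"az":-0.0095,"dx":0,"dy":-2.5,"dz":0,"gripper":11.5},{"ax":0,"ay":0,"az":0,"dx":0,"dy":0,"dz":0,"gripper":11.5},{"ax":0,"ay":0,"az":0,"dx":0,"dy":0,"dz":0,"gripper":11.5}]'; python3 look.py 8; python3 ang.py 8
python3 - <<'E'
from go import *
print(loc(.349),delta(wp(.1993,-.0013,.096,.349),Rt(.349)), delta(robot.get_obs()["position"]-[0,0,.01]))
E
```

```text
time: 10.8
position: [0.6354, 0.0694, 0.0956]
tool_rot: [0.873, 0.316, 0.349, -0.126]
ft_force: [-8.1, -5.8, -7.9]
grip_width: 0.01
8 side guide n 66 ang 0.399
8 side ring n 132 y-range mid ang 0.35 0.105 0.595 zmax [140. 140. 141. 141. 141.]
8 side bar n 187 ang 0.446
8 top ring n 99 y-range mid ang 0.352 0.129 0.575 zmax [142. 142. 142. 142. 144.]
[198.86127561  -1.88019597  95.61399167] shift mm [ 0.6 -0.6  0. ] rot [ 0.001  0.009 -0.   ] shift mm [-6.9 -0.   7.2]
```

The arm is at 0.349–0.351 rad by both measures. Lowering straight down.

```bash
python3 -m inch '[{"ax":0,"ay":0,"az":0,"dx":-1.4,"dy":0,"dz":1.4,"gripper":11.5},{"ax":0,"ay":0,"az":0,"dx":-1.4,"dy":0,"dz":1.4,"gripper":11.5},{"ax":0,"ay":0,"az":0,"dx":-1.4,"dy":0,"dz":1.4,"gripper":11.5},{"ax":0,"ay":0,"az":0,"dx":-1.4,"dy":0,"dz":1.4,"gripper":11.5},{"ax":0,"ay":0,"az":0,"dx":-1.4,"dy":0,"dz":1.4,"gripper":11.5},{"ax":0,"ay":0,"az":0,"dx":0,"dy":0,"dz":0,"gripper":11.5}]'; python3 -m inch '[{"ax":0,"ay":0,"az":0,"dx":-1.4,"dy":0,"dz":1.4,"gripper":11.5},{"ax":0,"ay":0,"az":0,"dx":-1.4,"dy":0,"dz":1.4,"gripper":11.5},{"ax":0,"ay":0,"az":0,"dx":-1.4,"dy":0,"dz":1.4,"gripper":11.5},{"ax":0,"ay":0,"az":0,"dx":-1.4,"dy":0,"dz":1.4,"gripper":11.5},{"ax":0,"ay":0,"az":0,"dx":-1.4,"dy":0,"dz":1.4,"gripper":11.5},{"ax":0,"ay":0,"az":0,"dx":0,"dy":0,"dz":0,"gripper":11.5}]'; python3 look.py 9; python3 ang.py 9
```

```text
time: 11.5
position: [0.6354, 0.0694, 0.0858]
tool_rot: [0.873, 0.316, 0.349, -0.126]
ft_force: [-7.3, -6.0, -6.2]
grip_width: 0.0097
time: 12.1
position: [0.6356, 0.0693, 0.0763]
tool_rot: [0.873, 0.316, 0.35, -0.126]
ft_force: [-8.1, -5.2, -5.0]
grip_width: 0.0102
9 side guide n 40 ang 0.394
9 side ring n 125 y-range mid ang 0.37 0.15 0.591 zmax [121. 121. 122. 122. 122.]
9 side bar n 198 ang 0.439
9 top ring n 101 y-range mid ang 0.347 0.124 0.571 zmax [124. 124. 124. 125. 126.]
```

View pics/side9.png

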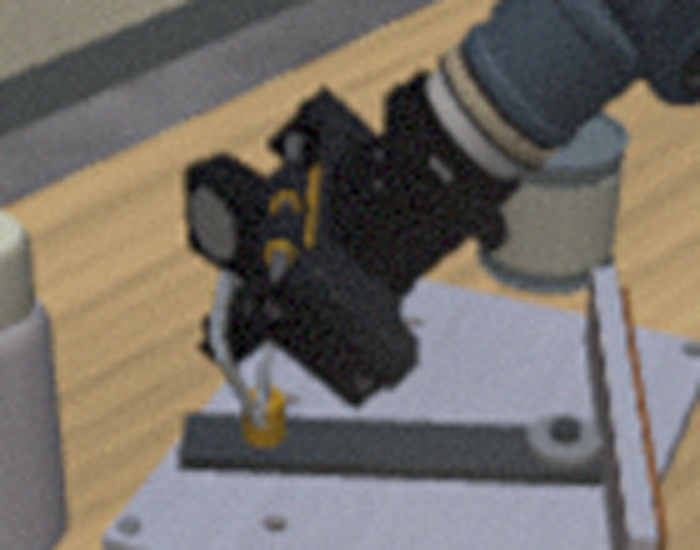

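The ring is back at its home height (top at 124 mm), so the pin has dropped in. Next I'll unload the fingers and look for zero force.

```bash
python3 -m inch '[{"ax":0,"ay":0,"az":0,"dx":-1.4,"dy":0,"dz":1.4,"gripper":11.5},{"ax":0,"ay":0,"az":0,"dx":-1.4,"dy":0,"dz":1.4,"gripper":11.5},{"ax":0,"ay":0,"az":0,"dx":-1.4,"dy":0,"dz":1.4,"gripper":11.5},{"ax":0,"ay":0,"az":0,"dx":-2,"dy":0,"dz":0,"gripper":11.5},{"ax":0,"ay":0,"az":0,"dx":-3,"dy":0,"dz":0,"gripper":11.5},{"ax":0,"ay":0,"az":0,"dx":-2,"dy":0,"dz":0,"gripper":11.5},{"ax":0,"ay":0,"az":0,"dx":0,"dy":0,"dz":0,"gripper":11.5}]'; python3 look.py 10; python3 ang.py 10
python3 - <<'E'
from go import *
print(loc(.349),delta(wp(.171,0,.092,.349),Rt(.349)))
E
```

```text
time: 12.9
position: [0.6328, 0.0669, 0.0662]
tool_rot: [0.872, 0.315, 0.351, -0.127]
ft_force: [-0.5, -0.1, -0.1]
grip_width: 0.0099
10 side guide n 43 ang 0.391
10 side ring n 116 y-range mid ang 0.513 0.143 0.882 zmax [121. 121. 121. 122. 142.]
10 side bar n 205 ang 0.426
10 top ring n 113 y-range mid ang 0.345 0.121 0.57 zmax [123. 124. 124. 124. 126.]
[195.14663043  -2.03005803  66.18209141] shift mm [  0.5  -2.  -35.3] rot [ 0.001  0.005 -0.001]
```

View pics/side10.png

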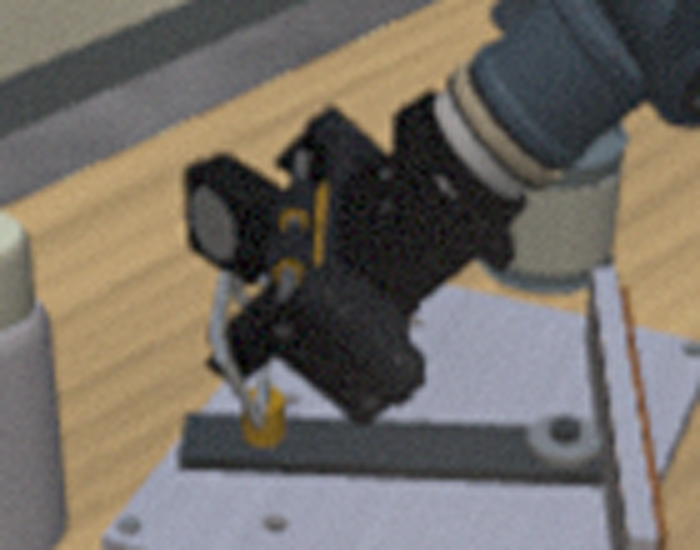

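View pics/top10.png

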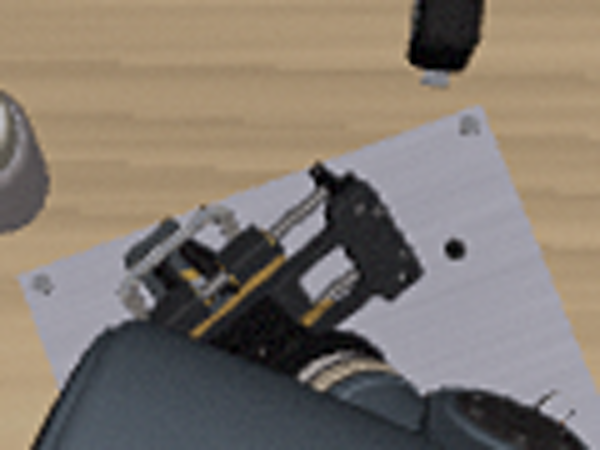

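The force is zero, and the top view shows the fingers centred in the ring. Backing out along the entry line.

```bash
python3 -m inch '[{"ax":0,"ay":0,"az":0,"dx":0,"dy":0,"dz":-6,"gripper":11.5},{"ax":0,"ay":0,"az":0,"dx":0,"dy":0,"dz":-8,"gripper":11.5},{"ax":0,"ay":0,"az":0,"dx":0,"dy":0,"dz":-10,"gripper":11.5},{"ax":0,"ay":0,"az":0,"dx":0,"dy":0,"dz":-12,"gripper":11.5},{"ax":0,"ay":0,"az":0,"dx":0,"dy":0,"dz":-15,"gripper":11.5},{"ax":0,"ay":0,"az":0,"dx":0,"dy":0,"dz":-20,"gripper":11.5},{"ax":0,"ay":0,"az":0,"dx":0,"dy":0,"dz":-20,"gripper":11.5},{"ax":0,"ay":0,"az":0,"dx":0,"dy":0,"dz":-10,"gripper":11.5}]'
python3 -m inch '[{"ax":0,"ay":0,"az":0,"dx":10,"dy":0,"dz":-15,"gripper":11.5},{"ax":0,"ay":0,"az":0,"dx":15,"dy":0,"dz":-20,"gripper":11.5},{"ax":0,"ay":0,"az":0,"dx":15,"dy":0,"dz":-20,"gripper":11.5},{"ax":0,"ay":0,"az":0,"dx":10,"dy":0,"dz":-10,"gripper":11.5},{"ax":0,"ay":0,"az":0,"dx":0,"dy":0,"dz":0,"gripper":11.5},{"ax":0,"ay":0,"az":0,"dx":0,"dy":0,"dz":0,"gripper":11.5}]'
python3 - <<'E'
from go import *
from rig import optics
import cv2
for n,(a,b,cc,d) in dict(top=(110,310,190,460),side=(100,330,200,440)).items():
    c=optics.camera(n); np.savez(f"{n}11.npz",**{k:np.array(v) for k,v in c.items()})
    cv2.imwrite(f"pics/{n}11.png",cv2.resize(c["img"][a:b,cc:d,::-1],None,fx=2.5,fy=2.5,interpolation=cv2.INTER_CUBIC))
    # change at bystanders
    c0=load(n+"0"); D=np.abs(c["img"].astype(int)-c0["img"]).max(2)
    if n=="top":
        for k,(u0,u1,v0,v1) in dict(tube=(270,298,232,300),tin=(405,455,175,220),spray=(265,303,158,203),tape=(365,393,132,172)).items(): print(k,"changed px",(D[v0:v1,u0:u1]>40).sum())
E
python3 ang.py 11
```

```text
time: 13.8
position: [0.5779, 0.0211, 0.1404]
tool_rot: [0.873, 0.315, 0.351, -0.126]
ft_force: [0.0, 0.3, 0.0]
grip_width: 0.0099
time: 14.4
position: [0.5714, 0.0164, 0.2204]
tool_rot: [0.873, 0.315, 0.351, -0.126]
ft_force: [-0.3, 0.7, -0.4]
grip_width: 0.01
tube changed px 0
tin changed px 0
spray changed px 0
tape changed px 0
11 side guide n 42 ang 0.394
11 side ring n 144 y-range mid ang 0.344 0.105 0.583 zmax [121. 121. 121. 122. 122.]
11 side bar n 244 ang 0.425
11 top ring n 161 y-range mid ang 0.345 0.109 0.58 zmax [123. 123. 123. 124. 125.]
11 top bar n 171 ang 0.387
```

View pics/top11.png

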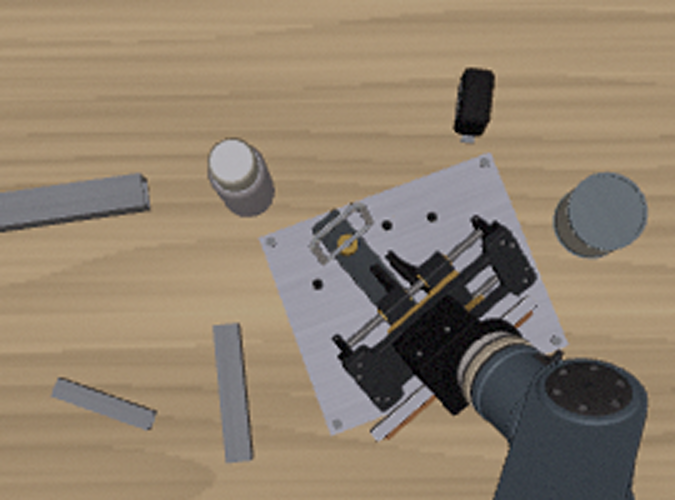

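View pics/side11.png

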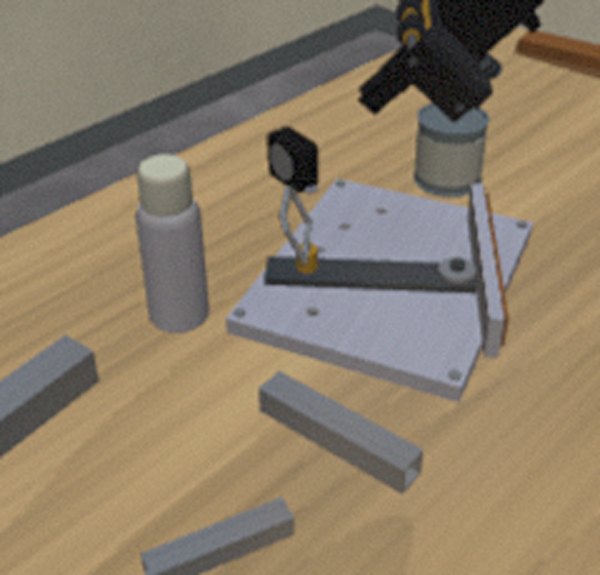

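The top view shows the middle hole free at about (387,225) and the ring over the next hole on the tube's side, at (340,235). In the side view the ring is down on the guide at (307,255) and the gripper is clear. I'm handing it in.

```bash
python3 -c "
from rig import robot
print(robot.hand_in())"
```

```text
the job is handed in; nothing more can be done
None
```

The fence is set one hole over towards the tube (+y side), with the pin home, and the job is handed in at about 14.5 s of the 48 s. I hooked the ring with nearly shut fingers at about 46° down, lifted the pin about 18 mm, swung the arm to 0.35 rad, lowered the pin and backed out.

**Last checks:**
- **Arm angle:** 0.341–0.346 rad after taking off the small offsets seen at the start, against a target of 0.349.
- **Pin:** the top of the ring is back at its starting height, at 121–125 mm in both views.
- **Bystanders:** no changed pixels around the tube, tin, spray can or tape measure in the top view.
- **Robot:** the gripper is clear, with the force at sensor-noise level.

**What disagreed:** both cameras showed the fingers ending about 21 mm behind the reported TCP and about 1.5 mm to one side. I trusted the cameras for how far to go in, and contact then came about where they predicted. I did not measure the force on the rim on its own. The total tool force in the readings stayed below about 13 N, from the fingers lifting the ring's top bar from inside.

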